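# Zero the slab roller and set its gap

## Task

Set the gap at the screw end of the slab roller: wind its height crank clockwise until the roller bottoms firmly on the board, but do not force it, then back the crank off half a turn and swing the lock lever clockwise until it stops. Leave the things standing round about where they are, and let go of the machine when it is done.

Things in the scene. Friction and masses are not known exactly. Their poses are not given: they have to be found in the camera images.
- frame: Slab roller, a bench machine: steel roller lying level over a wooden bed between two grey housings 400 mm apart, each with a crank and lock lever on top. Origin on the table under the near height screw; +x points over the bed away from the robot, -y along the roller to the far housing, which is already set and locked (its crank is fixed). Its black drive wheel, 192 mm, is beyond the far housing.
- screw_axis (a point): Point on the upright axis of the height screw to be set, in the middle of the housing's top face (134 x 48 mm, 185 mm over the table); axes as frame. On the axis over the face: lock nut up to 20 mm, crank hub (32 mm across) from 28 to 50 mm, crank arm (18 mm wide) from 39 to 50 mm. The crank does not rise or sink as it turns. Clockwise means seen from above.
- crank_grip (a point): Centre of the crank's black upright grip: a freely revolving sleeve, 18 mm across, 46 mm tall, 55 mm from the screw axis, centre 74 mm over the housing's top face, foot 51 mm. Starts at any angle. Clockwise lowers the roller end, 10 mm a turn. Pull along its circle: 1.5 N winding down, 2.3 N up; once bottomed, about 1 N more for each 1.5 mm wound on. Firmly bottomed from 5 N, forced at 7.5 N.
- roller: The steel roller, 76 mm diameter. Its origin lies on its axis at the far bearing, 400 mm from the screw; it tilts very slightly about it as the screw is turned.
- roller_end (a point): Underside of the roller at its end by the screw, 30 mm from the screw axis towards the far housing. It starts 6 to 9.5 mm off the board and stays where the crank is left.
- board: Brown wooden board, 400 x 325 x 9 mm, fixed on the bed below the roller. Its origin lies below the screw axis at the height of its underside, 55 mm over the table.
- board_top (a point): Top face of the board straight below roller_end, 64 mm over the table. The height of roller_end over this point is the gap: 0 when the roller bottoms, 5 mm with the screw half a turn up from there.
- lock_ball (a point): Centre of the black ball, 24 mm across, at the tip of the lock lever, 92 mm from the screw axis and 32 mm over the housing's top face. The lever is an 11 mm rod rising from the lock nut to the ball, under the crank; it swings about the screw axis on the side away from the roller. At joint lock = 0 it points 2.70 rad anticlockwise from the +x axis of frame.
- lock (a joint): Angle of the lock lever in rad: 0 slack, growing clockwise to the stop at 1.25 (locked). It starts at 0 to 0.2. Pushing the ball takes about 1.5 N; it stays where it is left.
- mould: Bystander: white plaster plate mould, round and scalloped, 166 mm across, 32 mm tall, loose on the table. Origin at the centre of its underside.
- tumbler: Bystander: glass tumbler, 72 mm diameter, 85 mm tall, loose on the table. Origin at the centre of its underside.
- jar: Bystander: closed glaze jar with a white lid, 60 mm across, 80 mm tall, loose on the table. Origin at the centre of its underside.

How it is judged:
On the way, in this order (a step that is already met when the one before it is completed fails the run):
1. the roller is bottomed on the board, pressed on it with more than 120 N (4 to 5 N at the crank's grip) (contact force between roller and board above 120 N), for 0.1 s.
2. the screw is backed off half a turn: the roller's end stands 4.2 to 5.8 mm off the board (z of roller_end in the frame of board_top between 0.0042 and 0.0058 m), for 0.3 s.
3. the lock lever is swung clockwise to its stop (value of joint lock above 1.1 rad), for 0.2 s.
At the end, for the whole second after the job is handed in: The roller's screw end stands 4.2 to 5.8 mm off the board (half a turn of the screw from bottom), the lock lever is at its stop (joint above 1.1 rad), and crank and lever are at rest (all of step 2 and value of joint lock above 1.1 rad and linear speed of roller below 0.005 m/s and velocity of joint lock below 0.05 rad/s); the robot touches nothing.
It fails at once if the roller is forced into the board with more than 260 N (about 7.5 N or more at the crank's grip) (contact force between roller and board above 260 N).
It fails at once if a bystander is moved more than 30 mm (distance of any of mould, tumbler, jar from where it was at the start of the episode above 0.03 m).
It also fails if it takes over 72 s, if anything falls off the work surface, if the arm or the gripper's body presses on something with over 40 N, if the wrist force passes 120 N, or if a joint passes its speed limit or range.

## Robot

A 7-joint arm with a two-finger parallel gripper is mounted at the origin on the work surface. World frame = base frame: x ahead of the robot, y to its left, z up, the work surface at z = 0. Lengths are in m, angles in rad, forces in N, time in s.
With the tool pointing down it reaches from about 0.4 to 0.875 m from the base axis. Payload 19.3 kg.
Tool frame: the origin (TCP) lies at the very end of the fingers, on their centre line; the grasp point (between the pads) lies 19 mm behind it; z points along the fingers, y is the line along which they close (so a half turn about z gives the same grasp; the last joint's range is limited). The gripper opens to 85 mm and grips with 20 to 120 N. Pads are 22 mm wide; open, the fingers measure 114 mm over their backs; the gripper's body (76 mm by 85 mm) begins 54 mm behind the grasp point. The pads swing forward as they close: fully open they stand 13 mm farther back than shut.
Start: joints at [1.073, 0.521, -0.036, 1.599, 0.021, 1.021, -0.113], TCP at [0.259, -0.569, 0.231] pointing down, gripper open.
Joint ranges: [-2.91, 2.91], [-0.3, 2.13], [-1.5, 1.42], [0.17, 2.43], [-1.26, 4.41], [0.16, 1.93], [-2.52, 2.52]. Speed limits (rad/s): [1.89, 1.89, 2.39, 2.39, 3.01, 3.01, 3.01].

## Interface

Orientations are given as [roll, pitch, yaw] about the fixed x, y, z axes, in that order (R = Rz(yaw) Ry(pitch) Rx(roll)).
In Python, from workcell import bot gives the robot as it stands.
- The arm moves only by the shell command python3 -m crank 'ROWS' [FORCE]. ROWS is a JSON object of lists of equal length, an entry for each row: "travel": the shift along the world's x, y, z in cm, a list of three; "turn": the turn, a rotation vector about the world's x, y, z in degrees, a list of three; "gripper": the closure, from 0 (fully open) to 1 (shut). A call has exactly 5 rows; each row is the pose to reach, as a shift and turn from the pose commanded when the call began; what a row does not reach only later rows make up. A row lasts 1/10 s, in which the tool goes at most 50 mm and 8.59 degrees, less where a joint would pass 70% of its speed; a pose out of reach is approached as far as the arm can. A call with a gripper value outside its range is refused whole. The fingers move at their own pace and stop on an object; FORCE is the grip in N (left out, the last holds). Time passes only in rows, so rows that repeat a pose let the fingers close, or fill a call up. It gives the time, the measured TCP pose, the force, the opening and the grip force at its end, in the units of the state.
- bot.observe(): the state, without advancing time (a new reading comes with each control period).
- bot.grab_frame(name): name is "scene" or "top" or "wrist"; returns a dict with "pixels" (480x640x3 uint8, red, green, blue), "fx", "fy", "cx", "cy" (pixels), "extrinsics" (4x4, takes a point from world to camera coordinates). Camera axes: x right, y down, z forward; pixel columns grow to the right and rows downward; lengths in m; the calibration is good to about 2 mm. A picture is of the moment at which its call begins. There is no depth.
- bot.job_done(): hands the job in; it is judged then, once.
The state is a dict: "clock": time; "qpos": joint angles; "qd": joint speeds; "joint_efforts": joint torques, N m; "position": TCP position; "tool_rot": TCP orientation; "force": force on the tool from outside, world axes, zero at the start; "moment": the same for the moment, N m; "grip_width": finger opening in m; "finger_force": force on a finger pad.
Only numpy, scipy, OpenCV 4.12 (cv2) and the standard library are available. Lean on these libraries where they do the work, as an engineer would, in place of code of your own. Each camera call takes 0.05 s, during which the arm holds its last target. There are 200 camera calls.

## Working session

There is one attempt and no reset: what is moved stays moved. The work goes in short steps, Python scripts to look and compute and a shell command to move; the robot and the scene stay as the last step left them, time stands still between calls to the robot, and variables do not carry over. Pictures are saved under pics/ and viewed, at most 10 in all, crops included, and the job is handed in when it is done.

```bash
ls; mkdir -p pics; python3 - <<'E'
from workcell import bot
import cv2,numpy as np
for n in ("scene","top"):
    f=bot.grab_frame(n); cv2.imwrite(f"pics/{n}0.png",f["pixels"][:,:,::-1])
    print(n,f["fx"],f["cx"],f["cy"],np.round(f["extrinsics"],4).tolist())
s=bot.observe();print(s)
E
```

```text
pics
scene 466.88698881727237 318.59517185153237 242.72989250933134 [[0.0258, 0.9995, 0.0183, -0.0476], [0.5437, 0.0013, -0.8393, -0.1594], [-0.8389, 0.0316, -0.5434, 1.5922], [0.0, 0.0, 0.0, 1.0]]
top 484.0746770436367 307.9404749010603 242.81131073132175 [[-0.002, -1.0, 0.0083, 0.0543], [-0.9943, 0.0011, -0.1068, 0.5603], [0.1068, -0.0085, -0.9942, 1.2798], [0.0, 0.0, 0.0, 1.0]]
{'clock': 0.1, 'qpos': array([ 1.07281699,  0.52195823, -0.03634167,  1.59994068,  0.02119552,
        1.02109762, -0.11279247]), 'qd': array([ 1.42091202e-03,  9.03052267e-05, -1.42288558e-03, -1.64452494e-04,
        2.71945307e-04, -1.14919773e-03,  7.69684582e-04]), 'joint_efforts': array([ 7.01008074e-03, -9.28491640e+01,  1.98563799e+00, -3.70532441e+01,
        1.83056539e-02,  5.39737419e-03, -1.79324270e-04]), 'position': array([ 0.25913626, -0.56841894,  0.23078444]), 'tool_rot': array([-3.14057528e+00,  6.00935211e-05,  4.27785739e-01]), 'force': array([-0.52390513, -0.47283624, -0.24605029]), 'moment': array([ 0.02543404,  0.01728077, -0.01775556]), 'finger_force': 0.0, 'grip_width': 0.08573227284594348}
```

View pics/scene0.png

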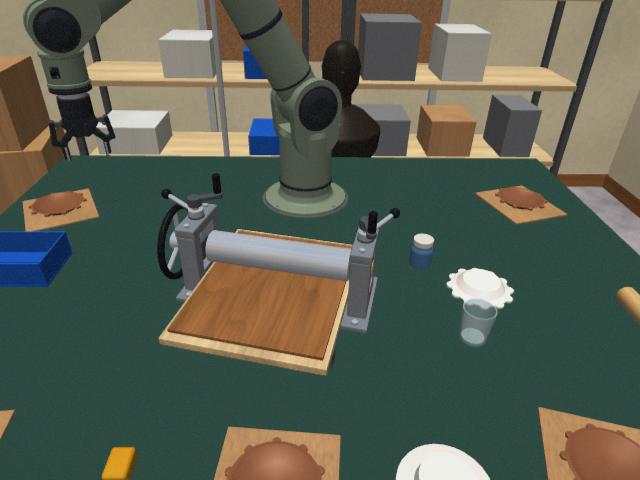

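View pics/top0.png

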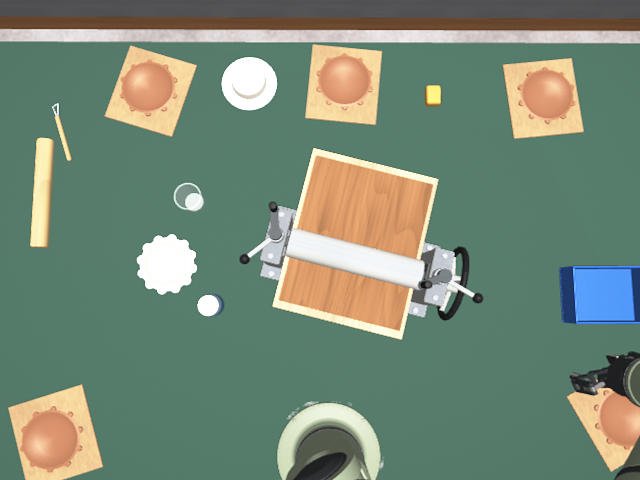

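The top view shows the near hub at about (276,236), the grip at about (273,207), the lock ball at about (244,259) and the jar at (209,305). I'll zoom in on the housing and measure.

```bash
cat > h.py <<'E'
import numpy as np,cv2
from workcell import bot
def ray(f,u,v,z):
    E=np.array(f["extrinsics"]);R=E[:3,:3];t=E[:3,3];c=-R.T@t
    d=R.T@np.array([(u-f["cx"])/f["fx"],(v-f["cy"])/f["fy"],1]);return c+d*(z-c[2])/d[2]
def proj(f,p):
    E=np.array(f["extrinsics"]);q=E[:3,:3]@np.array(p)+E[:3,3]
    return np.array([f["fx"]*q[0]/q[2]+f["cx"],f["fy"]*q[1]/q[2]+f["cy"]])
def tri(obs):
    A=[];b=[]
    for f,u,v in obs:
        E=np.array(f["extrinsics"]);x=(u-f["cx"])/f["fx"];y=(v-f["cy"])/f["fy"]
        for k,w in((0,x),(1,y)):
            r=E[k]-w*E[2];A.append(r[:3]);b.append(-r[3])
    return np.linalg.lstsq(np.array(A),np.array(b),rcond=None)[0]
def blobs(f,box,thr=45):
    u0,v0,u1,v1=box;m=(f["pixels"][v0:v1,u0:u1].max(2)<thr).astype(np.uint8)
    n,l,s,c=cv2.connectedComponentsWithStats(m)
    return [(np.round(c[i]+[u0,v0],1).tolist(),s[i].tolist()) for i in range(1,n) if s[i,4]>15]
E
python3 - <<'E'
from h import *
t=bot.grab_frame("top");s=bot.grab_frame("scene")
print(blobs(t,(225,190,310,290)));print(blobs(s,(340,195,410,260)))
a=cv2.resize(t["pixels"][190:290,225:325],(400,400),interpolation=cv2.INTER_CUBIC)
b=cv2.resize(s["pixels"][190:290,320:420],(400,400),interpolation=cv2.INTER_CUBIC)
cv2.imwrite("pics/c1.png",np.hstack([a,b])[:,:,::-1])
for p in [(276,236)]:print(ray(t,*p,.235))
print("far",ray(t,444,276,.235),"ball",ray(t,244,259,.217),"grip",ray(t,273,206.5,.282))
E
```

```text
[([273.8, 209.2], [46, 16, 6, 6, 18]), ([244.3, 259.1], [15, 65, 9, 9, 36])]
[([394.9, 212.4], [50, 13, 10, 10, 66]), ([372.1, 221.9], [27, 16, 11, 23, 184])]
[0.55401007 0.12804598 0.235     ]
far [ 0.46226652 -0.25318193  0.235     ] ball [0.50285995 0.20255887 0.217     ] grip [0.61359991 0.13224524 0.282     ]
```

View pics/c1.png

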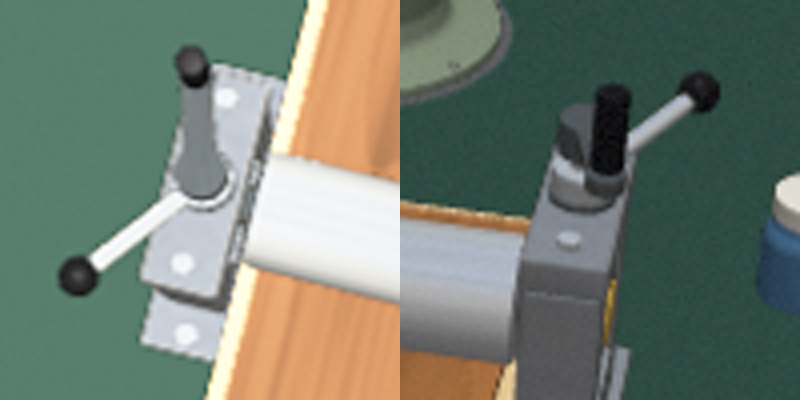

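The crop shows the grip upright at the +x side of the hub, the ball at (244,259), and bolts at about (282,214.5) and (270.5,255.5). I'll work out the frame from these and rise meanwhile.

```bash
python3 -m crank '{"travel":[[0,0,5],[0,0,10],[0,0,12],[5,5,12],[8,10,12]],"turn":[[0,0,0],[0,0,0],[0,0,0],[0,0,0],[0,0,0]],"gripper":[0.3,0.3,0.3,0.3,0.3]}' 30
python3 - <<'E'
from h import *
t=bot.grab_frame("top");s=bot.grab_frame("scene")
ball=tri([(t,244.2,258.7),(s,394.9,212.9)]);g=tri([(t,272.8,206.3),(s,372.4,221.8)])
b1=ray(t,282,214.5,.187);b2=ray(t,270.5,255.5,.187)
print("ball",ball,"gripmid",g,"bolts",b1,b2,"mid",(b1+b2)/2,"yaw",np.arctan2(*(b1-b2)[[1,0]]))
A=ray(t,276,235,.235);print("hub",A)
for yaw in(-.2,-.237,-.27):
  d=ball-A;print(yaw,"lock",2.70-((np.arctan2(d[1],d[0])-yaw)),np.hypot(d[0],d[1]),np.hypot(*(g-A)[:2]))
# bed edge directions: board corners z=.064
for c in[(316,150),(438,180),(402,338),(274,306)]:print(ray(t,*c,.055))
E
```

```text
clock: 0.7
position: [0.3237, -0.4919, 0.3514]
tool_rot: [3.141, -0.0, 0.426]
force: [2.1, -0.4, 0.2]
grip_width: 0.0596
finger_force: 0.0
ball [0.5036648  0.20287398 0.21723525] gripmid [0.61802569 0.1344747  0.26070111] bolts [0.61165838 0.11673627 0.187     ] [0.51330508 0.1436202  0.187     ] mid [0.56248173 0.13017823 0.187     ] yaw -0.2668225918576127
hub [0.5563084  0.12805757 0.235     ]
-0.2 lock 0.3160408414571654 0.0914813824886581 0.062050000978792194
-0.237 lock 0.27904084145716546 0.0914813824886581 0.062050000978792194
-0.27 lock 0.24604084145716554 0.0914813824886581 0.062050000978792194
[0.81050828 0.03133424 0.055     ]
[ 0.72760797 -0.29740504  0.055     ]
[ 0.30823787 -0.19060089  0.055     ]
[0.3915619  0.14275986 0.055     ]
```

```bash
Z='"turn":[[0,0,0],[0,0,0],[0,0,0],[0,0,0],[0,0,0]],"gripper":[0.3,0.3,0.3,0.3,0.3]'
python3 -m crank '{"travel":[[2,4,0],[4,8,0],[6,12,0],[8,16,0],[10,20,0]],"turn":[[0,0,0],[0,0,0],[0,0,0],[0,0,0],[0,0,0]],"gripper":[0.3,0.3,0.3,0.3,0.3]}' |head -2
python3 -m crank '{"travel":[[2,4,0],[4,8,0],[6,12,0],[8,16,0],[10,20,0]],"turn":[[0,0,0],[0,0,0],[0,0,0],[0,0,0],[0,0,0]],"gripper":[0.3,0.3,0.3,0.3,0.3]}' |head -2
python3 -m crank '{"travel":[[2,4,0],[4,8,0],[6,12,0],[8,16,0],[8,17,0]],"turn":[[0,0,0],[0,0,0],[0,0,0],[0,0,0],[0,0,0]],"gripper":[0.3,0.3,0.3,0.3,0.3]}' |head -2
```

```text
clock: 1.3
position: [0.4234, -0.2905, 0.3514]
clock: 1.8
position: [0.5235, -0.0905, 0.3514]
clock: 2.3
position: [0.6039, 0.0829, 0.3504]
```

```bash

python3 -m crank '{"travel":[[0.8,3,0],[1.2,5,0],[1.2,5,0],[1.2,5,0],[1.2,5,0]],"turn":[[0,0,0],[0,0,0],[0,0,0],[0,0,0],[0,0,0]],"gripper":[0.3,0.3,0.3,0.3,0.3]}' |head -2
python3 - <<'E'
from h import *
w=bot.grab_frame("wrist");cv2.imwrite("pics/w1.png",w["pixels"][:,:,::-1])
for z in(.282,.236):print(proj(w,[.6165,.134,z]))
print(proj(w,[.5615,.1295,.235]),proj(w,[.5037,.2029,.217]))
E
```

```text
clock: 2.8
position: [0.615, 0.1266, 0.3513]
[304.03815084 250.554186  ]
[305.82765733 229.18276333]
[282.69046665 292.08364924] [178.94308702 306.10456573]
```

View pics/w1.png

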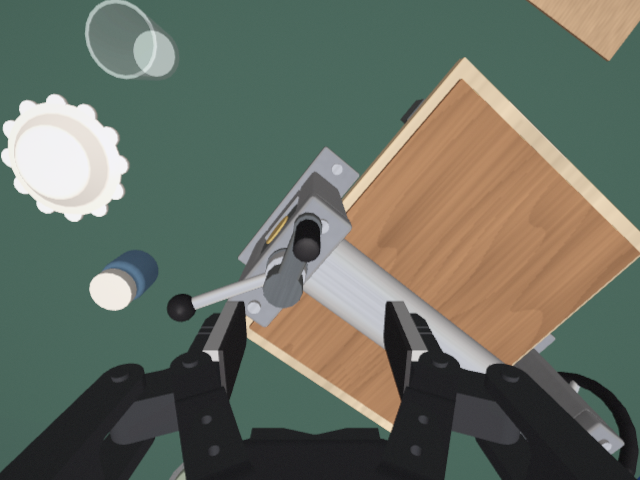

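The wrist view shows the grip top at (307,248), the hub at (283,291) and the ball at (181,307), within 3 px of my predictions. Refining and computing the descent.

```bash
python3 - <<'E'
from h import *
w=bot.grab_frame("wrist")
G=ray(w,307,248,.282);H=ray(w,283,291,.235);B=ray(w,181,307,.217)
print(G,H,B,np.hypot(*(G-H)[:2]),np.hypot(*(B-H)[:2]),np.arctan2(*(G-H)[[1,0]]))
print(bot.observe()["position"],bot.observe()["force"])
E
```

```text
[0.6187992  0.13299778 0.282     ] [0.56247726 0.12964253 0.235     ] [0.50361083 0.20106835 0.217     ] 0.05642179311549846 0.09255757255366018 0.05950244501979333
[0.61505585 0.12671228 0.35140477] [ 0.42917868 -0.43475164  0.08084004]
```

```bash

python3 -m crank '{"travel":[[0.2,0.6,-2],[0.2,0.6,-5],[0.2,0.6,-8],[0.2,0.6,-10],[0.2,0.6,-10.8]],"turn":[[0,0,0],[0,0,0],[0,0,0],[0,0,0],[0,0,0]],"gripper":[0.3,0.3,0.3,0.3,0.3]}' 
python3 -m crank '{"travel":[[0,0,0],[0,0,0],[0,0,0],[0,0,0],[0,0,0]],"turn":[[0,0,0],[0,0,0],[0,0,0],[0,0,0],[0,0,0]],"gripper":[0.6,0.9,0.9,0.9,0.9]}' 25
python3 -m crank '{"travel":[[0,0,0],[0,0,0],[0,0,0],[0,0,0],[0,0,0]],"turn":[[0,0,0],[0,0,0],[0,0,0],[0,0,0],[0,0,0]],"gripper":[0.9,0.9,0.9,0.9,0.9]}' 25
python3 -c '
from workcell import bot
s=bot.observe();print(s["position"],s["force"])'
```

```text
clock: 3.4
position: [0.6164, 0.1329, 0.2415]
tool_rot: [-3.141, 0.002, 0.427]
force: [-0.1, 0.5, 0.7]
grip_width: 0.0596
finger_force: 0.0
clock: 3.9
position: [0.6178, 0.1338, 0.2444]
tool_rot: [3.141, -0.002, 0.428]
force: [2.5, -0.8, 7.0]
grip_width: 0.0175
finger_force: 26.4
clock: 4.4
position: [0.6178, 0.1338, 0.2444]
tool_rot: [3.141, -0.002, 0.427]
force: [1.2, -1.7, 6.2]
grip_width: 0.0175
finger_force: 26.4
[0.6177916  0.13381724 0.24439693] [ 1.23901688 -1.68676217  6.18668258]
```

```bash
python3 - <<'E'
import numpy as np
a=4
for k in range(7):
    p=lambda d:5.5*np.array([np.cos(np.radians(d)),np.sin(np.radians(d))])
    print(a,[np.round(p(a-10*i)-p(a),2).tolist() for i in range(1,6)],"end abs",np.round([.5622,.1297]+p(a-50)/100,4)); a-=50
E
```

```text
4 [[-0.02, -0.96], [-0.2, -1.9], [-0.54, -2.79], [-1.04, -3.62], [-1.67, -4.34]] end abs [0.6004 0.0901]
-46 [[-0.75, -0.6], [-1.58, -1.07], [-2.49, -1.38], [-3.44, -1.53], [-4.4, -1.51]] end abs [0.5565 0.075 ]
-96 [[-0.94, 0.18], [-1.84, 0.53], [-2.66, 1.02], [-3.38, 1.65], [-3.98, 2.39]] end abs [0.5166 0.0989]
-146 [[-0.46, 0.84], [-0.78, 1.74], [-0.93, 2.69], [-0.91, 3.65], [-0.73, 4.59]] end abs [0.5093 0.1449]
-196 [[0.34, 0.9], [0.84, 1.72], [1.47, 2.44], [2.21, 3.04], [3.05, 3.51]] end abs [0.5398 0.1799]
-246 [[0.91, 0.31], [1.85, 0.46], [2.81, 0.45], [3.75, 0.26], [4.65, -0.08]] end abs [0.5863 0.1791]
-296 [[0.82, -0.49], [1.55, -1.12], [2.15, -1.87], [2.61, -2.71], [2.93, -3.61]] end abs [0.6156 0.143 ]
```

```bash

python3 -m crank '{"travel":[[0,-0.96,0.2],[-0.2,-1.9,0.2],[-0.54,-2.79,0.2],[-1.04,-3.62,0.2],[-1.67,-4.34,0.2]],"turn":[[0,0,0],[0,0,0],[0,0,0],[0,0,0],[0,0,0]],"gripper":[0.9,0.9,0.9,0.9,0.9]}' 
python3 -m crank '{"travel":[[-0.75,-0.6,0],[-1.58,-1.07,0],[-2.49,-1.38,0],[-3.44,-1.53,0],[-4.4,-1.51,0]],"turn":[[0,0,0],[0,0,0],[0,0,0],[0,0,0],[0,0,0]],"gripper":[0.9,0.9,0.9,0.9,0.9]}' 
python3 -m crank '{"travel":[[0,0,0],[0,0,0],[0,0,0],[0,0,0],[0,0,0]],"turn":[[0,0,0],[0,0,0],[0,0,0],[0,0,0],[0,0,0]],"gripper":[0.9,0.9,0.9,0.9,0.9]}'
```

```text
clock: 4.9
position: [0.5994, 0.0898, 0.2449]
tool_rot: [-3.141, 0.001, 0.428]
force: [-3.5, 5.7, -9.7]
grip_width: 0.0171
finger_force: 25.3
clock: 5.4
position: [0.5554, 0.076, 0.245]
tool_rot: [-3.14, -0.001, 0.428]
force: [3.2, 12.1, -16.2]
grip_width: 0.0175
finger_force: 25.0
clock: 5.9
position: [0.5554, 0.0761, 0.245]
tool_rot: [-3.14, 0.0, 0.429]
force: [-1.4, 9.3, -11.8]
grip_width: 0.0171
finger_force: 25.3
```

```bash
cat >> h.py <<'E'
C=np.array([.563,.1307])
def P(d): return C*100+5.5*np.array([np.cos(np.radians(d)),np.sin(np.radians(d))])
def table(cmd,a,step,calls):
    c=np.array(cmd)*100
    for k in range(calls):
        print([np.round(P(a+step*i)-c,2).tolist() for i in range(1,6)],"end",a+5*step);a+=5*step;c=P(a)
def stat(n=6):
    L=[]
    for i in range(n):
        bot.grab_frame("wrist");L.append(bot.observe())
    f=np.mean([s["force"] for s in L],0);p=np.mean([s["position"] for s in L],0)
    r=p[:2]-C;a=np.arctan2(r[1],r[0]);er=r/np.hypot(*r);ecw=np.array([er[1],-er[0]])
    print("t %.1f pos"%L[-1]["clock"],np.round(p,4),"ang %.2f r %.4f"%(np.degrees(a),np.hypot(*r)),"F rad %.2f, cw-push %.2f z %.2f"%(f[:2]@er,-f[:2]@ecw,f[2]),"sd",np.round(np.std([s["force"] for s in L],0),2))
E
python3 -c '
from h import *
stat(2);table((.5563,.0742),-98,-10,2)'
```

```text
t 6.0 pos [0.5554 0.0761 0.245 ] ang -97.89 r 0.0551 F rad -8.66, cw-push -1.91 z -11.48 sd [0.11 0.66 0.03]
[[-1.03, 0.42], [-1.91, 0.79], [-2.72, 1.32], [-3.42, 1.97], [-3.99, 2.74]] end -148
[[-0.44, 0.85], [-0.72, 1.77], [-0.83, 2.72], [-0.78, 3.68], [-0.57, 4.61]] end -198
```

```bash

python3 -m crank '{"travel":[[-1.03,0.42,-0.15],[-1.91,0.79,-0.15],[-2.72,1.32,-0.15],[-3.42,1.97,-0.15],[-3.99,2.74,-0.15]],"turn":[[0,0,0],[0,0,0],[0,0,0],[0,0,0],[0,0,0]],"gripper":[0.9,0.9,0.9,0.9,0.9]}' |grep -E "pos|force"; python3 -c '
from h import *
stat(1)'
python3 -m crank '{"travel":[[-0.44,0.85,0],[-0.72,1.77,0],[-0.83,2.72,0],[-0.78,3.68,0],[-0.57,4.61,0]],"turn":[[0,0,0],[0,0,0],[0,0,0],[0,0,0],[0,0,0]],"gripper":[0.9,0.9,0.9,0.9,0.9]}'|grep -E "pos|force"
python3 -c '
from h import *
stat(1);stat(3);table(P(-198)/100,-198,-4,4)'
```

```text
position: [0.5158, 0.1019, 0.2445]
force: [-3.0, -3.7, 6.6]
finger_force: 27.1
t 6.5 pos [0.515  0.1035 0.2446] ang -150.49 r 0.0552 F rad 5.33, cw-push -1.50 z 8.31 sd [0. 0. 0.]
position: [0.5104, 0.149, 0.2445]
force: [0.5, -2.7, 3.4]
finger_force: 26.6
t 7.1 pos [0.5108 0.1505 0.2445] ang 159.26 r 0.0558 F rad -0.92, cw-push -0.12 z 1.34 sd [0. 0. 0.]
t 7.2 pos [0.5107 0.1495 0.2444] ang 160.20 r 0.0556 F rad 3.76, cw-push -2.45 z 7.99 sd [0.46 0.2  0.48]
[[0.13, 0.36], [0.29, 0.71], [0.47, 1.05], [0.67, 1.38], [0.9, 1.69]] end -218
[[0.25, 0.29], [0.51, 0.57], [0.8, 0.83], [1.1, 1.06], [1.42, 1.28]] end -238
[[0.33, 0.19], [0.68, 0.36], [1.03, 0.5], [1.4, 0.62], [1.77, 0.72]] end -258
[[0.38, 0.07], [0.76, 0.11], [1.14, 0.12], [1.53, 0.11], [1.91, 0.07]] end -278
```

```bash
cat > gate.py <<'E'
from h import *
import sys
L=[bot.observe()]
for i in range(2): bot.grab_frame("wrist");L.append(bot.observe())
o=[]
for s in L:
    r=s["position"][:2]-C;er=r/np.hypot(*r);o.append(-s["force"][:2]@np.array([er[1],-er[0]]))
s=L[-1];r=s["position"][:2]-C
print("t%.1f ang %.1f r%.4f"%(s["clock"],np.degrees(np.arctan2(r[1],r[0])),np.hypot(*r)),"cw",np.round(o,1),"rad %.1f z %.1f"%(s["force"][:2]@r/np.hypot(*r),s["force"][2]))
sys.exit(int(np.mean(o)>float(sys.argv[1])))
E
python3 -m crank '{"travel":[[0.1,0.27,0],[0.2,0.53,0],[0.32,0.79,0],[0.46,1.05,0],[0.59,1.27,0]],"turn":[[0,0,0],[0,0,0],[0,0,0],[0,0,0],[0,0,0]],"gripper":[0.9,0.9,0.9,0.9,0.9]}'|grep -E "pos|^force"
python3 gate.py 2.8
python3 -c '
from h import *
print(P(-213)-P(-198));table(P(-212.7)/100,-213,-1,12)'
```

```text
position: [0.5165, 0.1612, 0.2444]
force: [-1.7, 0.2, 8.2]
t7.8 ang 146.5 r0.0557 cw [ 0.8  0.5 -0.1] rad 2.3 z 8.2
[0.61812272 1.29592122]
[[0.07, 0.1], [0.12, 0.18], [0.18, 0.26], [0.24, 0.34], [0.29, 0.41]] end -218
[[0.06, 0.08], [0.12, 0.15], [0.18, 0.22], [0.25, 0.29], [0.31, 0.36]] end -223
[[0.07, 0.07], [0.13, 0.14], [0.2, 0.21], [0.27, 0.27], [0.34, 0.34]] end -228
[[0.07, 0.06], [0.14, 0.13], [0.22, 0.19], [0.29, 0.25], [0.37, 0.31]] end -233
[[0.08, 0.06], [0.16, 0.11], [0.23, 0.17], [0.31, 0.22], [0.4, 0.27]] end -238
[[0.08, 0.05], [0.16, 0.1], [0.25, 0.15], [0.33, 0.19], [0.42, 0.24]] end -243
[[0.09, 0.04], [0.17, 0.08], [0.26, 0.12], [0.35, 0.16], [0.44, 0.2]] end -248
[[0.09, 0.04], [0.18, 0.07], [0.27, 0.1], [0.36, 0.13], [0.45, 0.16]] end -253
[[0.09, 0.03], [0.18, 0.05], [0.28, 0.08], [0.37, 0.1], [0.46, 0.12]] end -258
[[0.09, 0.02], [0.19, 0.04], [0.28, 0.05], [0.38, 0.07], [0.47, 0.08]] end -263
[[0.1, 0.01], [0.19, 0.02], [0.29, 0.03], [0.38, 0.03], [0.48, 0.04]] end -268
[[0.1, 0.0], [0.19, 0.0], [0.29, 0.0], [0.38, 0.0], [0.48, -0.0]] end -273
```

```bash

python3 -m crank '{"travel":[[0.07,0.1,0.07],[0.12,0.18,0.07],[0.18,0.26,0.07],[0.24,0.34,0.07],[0.29,0.41,0.07]],"turn":[[0,0,0],[0,0,0],[0,0,0],[0,0,0],[0,0,0]],"gripper":[0.9,0.9,0.9,0.9,0.9]}' >/dev/null && python3 gate.py 2.8 && 
python3 -m crank '{"travel":[[0.06,0.08,0],[0.12,0.15,0],[0.18,0.22,0],[0.25,0.29,0],[0.31,0.36,0]],"turn":[[0,0,0],[0,0,0],[0,0,0],[0,0,0],[0,0,0]],"gripper":[0.9,0.9,0.9,0.9,0.9]}' >/dev/null && python3 gate.py 2.8 && 
python3 -m crank '{"travel":[[0.07,0.07,0],[0.13,0.14,0],[0.2,0.21,0],[0.27,0.27,0],[0.34,0.34,0]],"turn":[[0,0,0],[0,0,0],[0,0,0],[0,0,0],[0,0,0]],"gripper":[0.9,0.9,0.9,0.9,0.9]}' >/dev/null && python3 gate.py 2.8 && 
python3 -m crank '{"travel":[[0.07,0.06,0],[0.14,0.13,0],[0.22,0.19,0],[0.29,0.25,0],[0.37,0.31,0]],"turn":[[0,0,0],[0,0,0],[0,0,0],[0,0,0],[0,0,0]],"gripper":[0.9,0.9,0.9,0.9,0.9]}' >/dev/null && python3 gate.py 2.8
```

```text
t8.4 ang 141.1 r0.0557 cw [1.1 0.8 1.1] rad -0.3 z 3.5
t9.1 ang 136.2 r0.0558 cw [1.3 1.3 0.5] rad -0.8 z 4.8
t9.7 ang 131.3 r0.0558 cw [0.6 1.5 0.5] rad -2.4 z 2.7
t10.2 ang 126.4 r0.0559 cw [ 1.5  1.9 -0.2] rad -3.8 z 2.5
```

```bash

python3 -m crank '{"travel":[[0.08,0.06,0],[0.16,0.11,0],[0.23,0.17,0],[0.31,0.22,0],[0.4,0.27,0]],"turn":[[0,0,0],[0,0,0],[0,0,0],[0,0,0],[0,0,0]],"gripper":[0.9,0.9,0.9,0.9,0.9]}' >/dev/null && python3 gate.py 2.8 && 
python3 -m crank '{"travel":[[0.08,0.05,0],[0.16,0.1,0],[0.25,0.15,0],[0.33,0.19,0],[0.42,0.24,0]],"turn":[[0,0,0],[0,0,0],[0,0,0],[0,0,0],[0,0,0]],"gripper":[0.9,0.9,0.9,0.9,0.9]}' >/dev/null && python3 gate.py 2.8 && 
python3 -m crank '{"travel":[[0.09,0.04,0],[0.17,0.08,0],[0.26,0.12,0],[0.35,0.16,0],[0.44,0.2,0]],"turn":[[0,0,0],[0,0,0],[0,0,0],[0,0,0],[0,0,0]],"gripper":[0.9,0.9,0.9,0.9,0.9]}' >/dev/null && python3 gate.py 2.8 && 
python3 -m crank '{"travel":[[0.09,0.04,0],[0.18,0.07,0],[0.27,0.1,0],[0.36,0.13,0],[0.45,0.16,0]],"turn":[[0,0,0],[0,0,0],[0,0,0],[0,0,0],[0,0,0]],"gripper":[0.9,0.9,0.9,0.9,0.9]}' >/dev/null && python3 gate.py 2.8 &&
python3 -m crank '{"travel":[[0.09,0.03,0],[0.18,0.05,0],[0.28,0.08,0],[0.37,0.1,0],[0.46,0.12,0]],"turn":[[0,0,0],[0,0,0],[0,0,0],[0,0,0],[0,0,0]],"gripper":[0.9,0.9,0.9,0.9,0.9]}' >/dev/null && python3 gate.py 2.8
```

```text
t10.8 ang 121.4 r0.0559 cw [1.3 0.9 0.3] rad -5.8 z 1.3
t11.4 ang 116.6 r0.0559 cw [1.7 0.8 1. ] rad -4.7 z 1.1
t12.1 ang 111.7 r0.0559 cw [2.  0.9 1.5] rad -5.6 z 3.2
t12.7 ang 107.0 r0.0560 cw [2.  1.9 1.9] rad -5.4 z 3.2
t13.2 ang 102.5 r0.0560 cw [5.  4.  4.2] rad -5.1 z 3.8
```

```bash

python3 -m crank '{"travel":[[0.04,0.01,0],[0.07,0.015,0],[0.11,0.02,0],[0.15,0.03,0],[0.15,0.03,0]],"turn":[[0,0,0],[0,0,0],[0,0,0],[0,0,0],[0,0,0]],"gripper":[0.9,0.9,0.9,0.9,0.9]}' >/dev/null ; python3 gate.py 9;python3 gate.py 9
```

```text
t13.8 ang 101.1 r0.0560 cw [4.9 5.  5.1] rad -4.9 z 4.1
t13.9 ang 101.2 r0.0560 cw [5.1 5.  4.2] rad -5.0 z 3.9
```

```bash

python3 -m crank '{"travel":[[0.03,0,0],[0.06,0.01,0],[0.09,0.01,0],[0.12,0.02,0],[0.12,0.02,0]],"turn":[[0,0,0],[0,0,0],[0,0,0],[0,0,0],[0,0,0]],"gripper":[0.9,0.9,0.9,0.9,0.9]}' >/dev/null ; python3 gate.py 9;python3 gate.py 9
```

```text
t14.6 ang 100.0 r0.0560 cw [6.  5.9 6.4] rad -5.1 z 4.5
t14.7 ang 100.0 r0.0560 cw [6.4 6.2 6.4] rad -5.7 z 4.6
```

```bash
sed -i 's/^C=.*/C=np.array([.5628,.1312])/; s/100+5.5\*/100+5.5*/' h.py; python3 -c '
from h import *
table((.5543,.1850),99,4,1);table(P(119)/100,119,10,3);table(P(269)/100,269,3.2,1)'
```

```text
[[-0.39, -0.02], [-0.76, -0.12], [-1.12, -0.25], [-1.47, -0.4], [-1.82, -0.57]] end 119
[[-0.79, -0.54], [-1.48, -1.2], [-2.05, -1.98], [-2.47, -2.84], [-2.73, -3.76]] end 169
[[-0.1, -0.95], [-0.03, -1.91], [0.2, -2.84], [0.59, -3.72], [1.12, -4.51]] end 219
[[0.67, -0.69], [1.44, -1.25], [2.3, -1.67], [3.22, -1.94], [4.18, -2.04]] end 269
[[0.31, 0.0], [0.61, 0.02], [0.92, 0.06], [1.22, 0.12], [1.52, 0.19]] end 285.0
```

```bash

python3 -m crank '{"travel":[[-0.39,-0.02,0],[-0.76,-0.12,0],[-1.12,-0.25,0],[-1.47,-0.4,0],[-1.82,-0.57,0]],"turn":[[0,0,0],[0,0,0],[0,0,0],[0,0,0],[0,0,0]],"gripper":[0.9,0.9,0.9,0.9,0.9]}' >/dev/null ; python3 gate.py 9
python3 -m crank '{"travel":[[-0.79,-0.54,0],[-1.48,-1.2,0],[-2.05,-1.98,0],[-2.47,-2.84,0],[-2.73,-3.76,0]],"turn":[[0,0,0],[0,0,0],[0,0,0],[0,0,0],[0,0,0]],"gripper":[0.9,0.9,0.9,0.9,0.9]}' >/dev/null ; python3 gate.py 9
python3 -m crank '{"travel":[[-0.1,-0.95,0],[-0.03,-1.91,0],[0.2,-2.84,0],[0.59,-3.72,0],[1.12,-4.51,0]],"turn":[[0,0,0],[0,0,0],[0,0,0],[0,0,0],[0,0,0]],"gripper":[0.9,0.9,0.9,0.9,0.9]}' >/dev/null ; python3 gate.py 9
python3 -m crank '{"travel":[[0.67,-0.69,0],[1.44,-1.25,0],[2.3,-1.67,0],[3.22,-1.94,0],[4.18,-2.04,0]],"turn":[[0,0,0],[0,0,0],[0,0,0],[0,0,0],[0,0,0]],"gripper":[0.9,0.9,0.9,0.9,0.9]}' >/dev/null ; python3 gate.py 9
python3 -m crank '{"travel":[[0.31,0,0],[0.61,0.02,0],[0.92,0.06,0],[1.22,0.12,0],[1.52,0.19,0]],"turn":[[0,0,0],[0,0,0],[0,0,0],[0,0,0],[0,0,0]],"gripper":[0.9,0.9,0.9,0.9,0.9]}' >/dev/null ; python3 gate.py 9; python3 gate.py 9;python3 -c '
from h import *
print(bot.observe())'
```

```text
t15.2 ang 118.8 r0.0555 cw [-2.1 -1.9  0.3] rad -7.3 z -0.4
t15.8 ang 168.4 r0.0554 cw [-2.6 -0.1  0.9] rad -1.5 z 1.8
t16.4 ang -140.5 r0.0554 cw [-2.8  1.3  1.3] rad 5.0 z 7.9
t17.1 ang -90.3 r0.0554 cw [-2.1 -1.9  0.6] rad 6.5 z 7.9
t17.6 ang -75.0 r0.0552 cw [-3.2 -2.  -1. ] rad 3.7 z 6.9
t17.8 ang -75.0 r0.0552 cw [-1.  -0.3 -0.2] rad 3.8 z 5.9
{'clock': 17.75, 'qpos': array([ 0.02481162,  0.45867656, -0.36507386,  1.68774291,  0.18664519,
        1.02960165, -1.5462568 ]), 'qd': array([-0.00089201, -0.00209643, -0.00021311, -0.00028572, -0.00133024,
       -0.00263832,  0.00014071]), 'joint_efforts': array([-2.63668612e+00, -8.14969397e+01, -6.71591744e+00, -3.45740211e+01,
       -1.20130196e+00, -1.84040358e-01, -7.04172526e-04]), 'position': array([0.57708711, 0.07791132, 0.24465202]), 'tool_rot': array([3.14063563e+00, 2.77582617e-04, 4.26890813e-01]), 'force': array([ 0.79420264, -3.68718279,  5.88921855]), 'moment': array([-1.02877835, -0.31403554, -0.02830849]), 'finger_force': 26.996224522590637, 'grip_width': 0.01711309854904544}
```

```bash

python3 -m crank '{"travel":[[0,0,0],[0,0,0],[0,0,0],[0,0,0],[0,0,0]],"turn":[[0,0,0],[0,0,0],[0,0,0],[0,0,0],[0,0,0]],"gripper":[0.5,0.5,0.5,0.5,0.5]}' | grep -E "pos|^force|grip"
python3 -m crank '{"travel":[[0,0,2],[0,0,5],[0,0,8],[0,0,10],[0,0,10]],"turn":[[0,0,0],[0,0,0],[0,0,0],[0,0,0],[0,0,0]],"gripper":[0.5,0.5,0.5,0.5,0.5]}'| grep -E "pos|^force|grip"
python3 -m crank '{"travel":[[-2,3,0],[-4,6,0],[-6,9,0],[-7.3,12,0],[-7.3,12.4,0]],"turn":[[0,0,8],[0,0,16],[0,0,24],[0,0,32],[0,0,40]],"gripper":[0.5,0.5,0.5,0.5,0.5]}'
python3 -m crank '{"travel":[[0,0,0],[0,0,0],[0,0,0],[0,0,0],[0,0,0]],"turn":[[0,0,8],[0,0,16],[0,0,24],[0,0,32],[0,0,40]],"gripper":[0.5,0.5,0.5,0.5,0.5]}'>/dev/null
python3 -m crank '{"travel":[[0,0,0],[0,0,0],[0,0,0],[0,0,0],[0,0,0]],"turn":[[0,0,8],[0,0,16],[0,0,24],[0,0,26],[0,0,26]],"gripper":[0.5,0.5,0.5,0.5,0.5]}'
python3 - <<'E'
from h import *
w=bot.grab_frame("wrist");t=bot.grab_frame("top")
a=cv2.resize(t["pixels"][190:290,225:325],(400,300));b=cv2.resize(w["pixels"],(400,300))
cv2.imwrite("pics/w2.png",np.hstack([b,a])[:,:,::-1])
print(bot.observe()["position"],bot.observe()["qpos"],"ball pred",proj(w,[.5036,.2015,.217]))
E
```

```text
position: [0.5768, 0.0793, 0.2444]
force: [-1.0, -0.4, -0.3]
grip_width: 0.0426
position: [0.5777, 0.0795, 0.3472]
force: [-0.0, 0.2, -1.0]
grip_width: 0.0428
clock: 19.25
position: [0.5016, 0.2069, 0.3444]
tool_rot: [-3.141, -0.001, 1.137]
force: [0.0, -0.9, 0.6]
grip_width: 0.0428
finger_force: 0.0
clock: 20.25
position: [0.5037, 0.203, 0.3439]
tool_rot: [-3.141, -0.0, 2.278]
force: [-0.8, 0.3, -0.3]
grip_width: 0.0425
finger_force: 0.0
[0.50374751 0.20310423 0.34410764] [ 0.09964231  0.37154076 -0.79614523  1.63606339  0.27654613  1.25165983
 -0.04467561] ball pred [314.35369591 232.36104161]
```

View pics/w2.png

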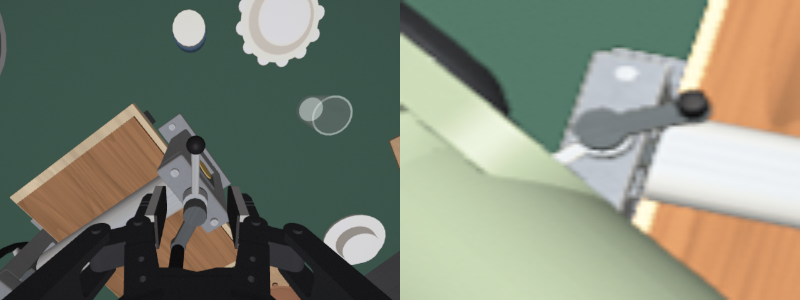

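```bash

python3 -m crank '{"travel":[[0,-0.15,-4],[0,-0.15,-8],[0,-0.15,-11],[0,-0.15,-13],[0,-0.15,-13.7]],"turn":[[0,0,0],[0,0,0],[0,0,0],[0,0,0],[0,0,0]],"gripper":[0.5,0.5,0.5,0.5,0.5]}'
python3 -m crank '{"travel":[[0,0,0],[0,0,0],[0,0,0],[0,0,0],[0,0,0]],"turn":[[0,0,0],[0,0,0],[0,0,0],[0,0,0],[0,0,0]],"gripper":[0.85,0.85,0.85,0.85,0.85]}' 20
python3 - <<'E'
from h import *
p=lambda d:100*C+9.2*np.array([np.cos(np.radians(d)),np.sin(np.radians(d))])
q=bot.observe()["position"][:2]*100;r=q-100*C;a=np.degrees(np.arctan2(r[1],r[0]));print(q,a,np.hypot(*r))
st=(a-66)/10
for k in(0,1):print([np.round(p(a-st*(5*k+i))-p(a-st*5*k),2).tolist() for i in range(1,6)],st)
E
```

```text
clock: 20.85
position: [0.503, 0.2014, 0.2056]
tool_rot: [-3.139, -0.001, 2.277]
force: [0.0, -0.2, 0.8]
grip_width: 0.0426
finger_force: 0.0
clock: 21.35
position: [0.5039, 0.2019, 0.208]
tool_rot: [3.141, 0.0, 2.278]
force: [-2.5, 1.6, -1.4]
grip_width: 0.0224
finger_force: 20.4
[50.3938641  20.19392411] 129.76347658111663 9.202553894263689
[[0.82, 0.61], [1.71, 1.12], [2.64, 1.54], [3.62, 1.84], [4.62, 2.04]] 6.376347658111664
[[1.02, 0.08], [2.04, 0.05], [3.06, -0.09], [4.05, -0.34], [5.0, -0.71]] 6.376347658111664
```

Ball gripped (22 mm). Swinging.

```bash

python3 -m crank '{"travel":[[0.82,0.61,0],[1.71,1.12,0],[2.64,1.54,0],[3.62,1.84,0],[4.62,2.04,0]],"turn":[[0,0,-6.4],[0,0,-12.8],[0,0,-19.2],[0,0,-25.6],[0,0,-32]],"gripper":[0.85,0.85,0.85,0.85,0.85]}'
python3 -m crank '{"travel":[[1.02,0.08,0],[2.04,0.05,0],[3.06,-0.09,0],[4.05,-0.34,0],[4.5,-0.51,0]],"turn":[[0,0,-6.4],[0,0,-12.8],[0,0,-19.2],[0,0,-25.6],[0,0,-28.5]],"gripper":[0.85,0.85,0.85,0.85,0.85]}'
python3 -m crank '{"travel":[[0.1,-0.04,0],[0.2,-0.08,0],[0.3,-0.12,0],[0.4,-0.16,0],[0.5,-0.2,0]],"turn":[[0,0,-0.6],[0,0,-1.2],[0,0,-1.8],[0,0,-2.4],[0,0,-3]],"gripper":[0.85,0.85,0.85,0.85,0.85]}'
python3 -c '
from h import *
stat(2)'
```

```text
clock: 21.85
position: [0.5506, 0.2221, 0.2079]
tool_rot: [3.141, 0.0, 1.715]
force: [-1.1, -3.3, -0.4]
grip_width: 0.0222
finger_force: 20.5
clock: 22.35
position: [0.5958, 0.2164, 0.2079]
tool_rot: [3.141, 0.0, 1.217]
force: [-9.1, 0.9, 2.2]
grip_width: 0.0223
finger_force: 20.8
clock: 22.85
position: [0.5963, 0.216, 0.2075]
tool_rot: [-3.136, 0.003, 1.171]
force: [-33.6, 1.3, 12.6]
grip_width: 0.0221
finger_force: 23.2
t 22.9 pos [0.5962 0.216  0.2075] ang 68.49 r 0.0912 F rad -11.25, cw-push 27.65 z 12.21 sd [0.01 0.5  0.66]
```

At the stop (68.5°, force rising). I'll ease off, release, rise and check.

```bash

python3 -m crank '{"travel":[[-0.2,0.08,0],[-0.4,0.16,0],[-0.4,0.16,0],[-0.4,0.16,0],[-0.4,0.16,0]],"turn":[[0,0,0],[0,0,0],[0,0,0],[0,0,0],[0,0,0]],"gripper":[0.85,0.85,0.5,0.5,0.5]}'|grep -E "pos|^force|grip"
python3 -m crank '{"travel":[[0,0,0],[0,0,0],[0,0,1],[0,0,3],[0,0,6]],"turn":[[0,0,0],[0,0,0],[0,0,0],[0,0,0],[0,0,0]],"gripper":[0.5,0.5,0.5,0.5,0.5]}'|grep -E "pos|^force|grip"
python3 -m crank '{"travel":[[0,0,4],[0,0,8],[0,0,11],[-5,6,11],[-9,10,11]],"turn":[[0,0,0],[0,0,0],[0,0,0],[0,0,0],[0,0,0]],"gripper":[0.5,0.5,0.5,0.5,0.5]}'|grep -E "pos|^force|grip"
python3 -m crank '{"travel":[[-4,5,0],[-6,10,0],[-6,12,0],[-6,12,0],[-6,12,0]],"turn":[[0,0,0],[0,0,0],[0,0,0],[0,0,0],[0,0,0]],"gripper":[0.5,0.5,0.5,0.5,0.5]}'|grep -E "clock|pos|^force"
python3 - <<'E'
from h import *
t=bot.grab_frame("top");s=bot.grab_frame("scene")
a=cv2.resize(t["pixels"][190:290,225:325],(400,400));b=cv2.resize(s["pixels"][190:290,320:420],(400,400))
cv2.imwrite("pics/end.png",np.hstack([a,b])[:,:,::-1])
E
```

```text
position: [0.5964, 0.2166, 0.2077]
force: [-0.0, 0.1, -0.0]
grip_width: 0.043
position: [0.5955, 0.2164, 0.2677]
force: [0.3, -0.6, 0.9]
grip_width: 0.0423
position: [0.5295, 0.2919, 0.3788]
force: [0.7, 1.8, -0.9]
grip_width: 0.0426
clock: 24.95
position: [0.4694, 0.4119, 0.3778]
force: [0.9, 0.3, 0.8]
```

View pics/end.png

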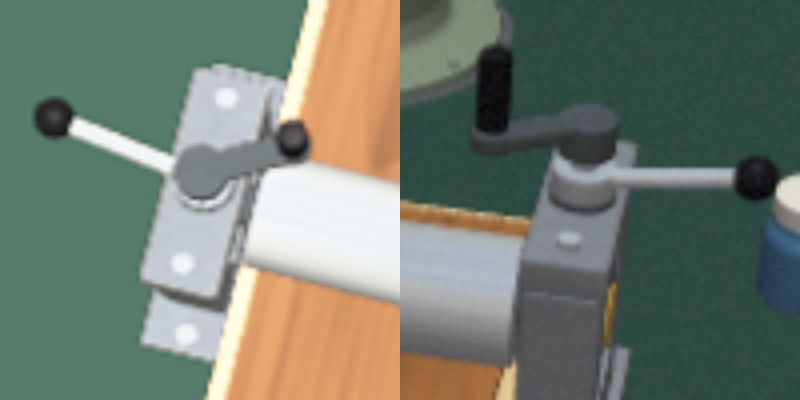

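The lever stands swung at its stop, with the ball at about (238,219) in the top view. The crank is where I left it, with the grip at about (298,225), and the arm is clear. Handing in.

```bash
python3 -c '
from workcell import bot
print(bot.job_done())'
```

```text
the job is handed in; nothing more can be done
None
```

The roller was bottomed at about 6 N on the crank grip, backed off about half a turn (about 5 mm gap by crank angle), the lock lever was swung to its stop, and the job was handed in at about 25 s with the arm clear; no verdict came back.

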